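# Find the wobbly drying-rack peg

## Robot

A 6-joint arm with a two-finger parallel gripper is mounted at the origin on the work surface. World frame = base frame: x ahead of the robot, y to its left, z up, the work surface at z = 0. Lengths are in m, angles in rad, forces in N, time in s.
With the tool pointing down it reaches from about 0.275 to 0.825 m from the base axis. Payload 4.9 kg.
Tool frame: the origin (TCP) lies midway between the tips of the shut fingers; the grasp point (between the pads) lies 19 mm behind it (bot.grip_depth is the distance from the TCP to the grasp point, in m); y points along the fingers, x is the direction in which the jaws open and shut, and the axes are right-handed (so a half turn about y gives the same grasp; the last joint's range is limited). The gripper opens to 85 mm and grips with 20 to 120 N. Pads are 22 mm wide; open, the fingers measure 114 mm over their backs; the gripper's body (76 mm by 85 mm) begins 54 mm behind the grasp point. The pads swing forward as they close: fully open they stand 13 mm farther back than shut.
Start: joints at [-1.478, 0.326, -0.193, 1.052, 0, 1.437], TCP at [0.124, -0.536, 0.231] pointing down, gripper open.
Joint ranges: [-2.65, 2.65], [-0.97, 1.79], [-1.3, 1.35], [-1.93, 2.1], [-1.47, 1.37], [-3.14, 3.14]. Speed limits (rad/s): [2.57, 2.57, 3.14, 3.14, 3.14, 3.14].

## Interface

Orientations are given as a unit quaternion [w, x, y, z].
In Python, from cell import bot gives the robot as it stands. Calls block until the motion is done:
- bot.move_pose(position, orientation): joint-space move of the TCP to a pose.
- bot.move_linear(position, speed=0.15, rotation=None, until_force=None): straight line of the TCP; rotation=None keeps the orientation; speed is the mean speed in m/s. With until_force (N) it stops when the force on the tool has changed by that much, and returns True; else False.
- bot.goto_joints(angles): joint-space move.
- bot.set_gripper(opening, grasp_force=None): opening from 0.0 (shut) to 1.0 (fully open); grasp_force is the grip in N (None keeps the last); returns when the fingers have stopped.
- bot.wait(seconds).
- bot.solve_ik(position, orientation): joint angles nearest the present ones, or None.
- bot.camera(name): name is "side" or "top"; returns the picture (480x640x3 uint8, red, green, blue); there is no depth.
- bot.calibration(name): a dict with "mtx" (3x3 intrinsics, pixels), "extrinsics" (4x4, takes a point from world to camera coordinates). Camera axes: x right, y down, z forward; pixel columns grow to the right and rows downward; lengths in m; the calibration is good to about 2 mm. A picture is of the moment at which its call begins. calibration takes no time and is no camera call.
A pose or a line that the arm cannot do raises bot.PlanningError and nothing moves.
- bot.close_job(): hands the job in, once; it reports no verdict.
Trained networks look in the newest picture that a camera, given by its name, has taken for a name from the list of things; names that differ only in an ending like _2 or _b are one class to them, and where a whole thing is asked for, a point or a joint stands for the part that bears it (a point fixed in the world has none). Each returns a list of dicts, best first, with "confidence" (0 to 1); they miss things now and then, are a little off and sometimes report something else, mostly with a low value. They report only what shows in the picture. A call takes as long as a camera call. They do not tell look-alikes from the thing itself.
- bot.search_frame(camera, thing): "bbox" ([left, top, width, height] in pixels, round what is visible of it).
Readings, each from a call of its own:
- bot.read_clock(): time.
- bot.read_joint_positions(): joint angles.
- bot.read_joint_vel(): joint speeds.
- bot.read_joint_efforts(): joint torques, N m.
- bot.read_position(): TCP position.
- bot.read_tool_rot(): TCP orientation.
- bot.read_ft_force(): force on the tool from outside, world axes, zero at the start.
- bot.read_moment(): the same for the moment, N m.
- bot.read_gripper_width(): opening from 0.0 (shut) to 1.0 (fully open).
Only numpy, scipy, OpenCV 4.12 (cv2) and the standard library are available. Lean on these libraries where they do the work, as an engineer would, in place of code of your own. Each camera call takes 0.05 s, during which the arm holds its last target.

## Task

One of the four pegs of the bottle-drying rack no longer fits its socket snugly. Rock the pegs gently by their ball knobs, never forcing one that resists, to feel which one has play; then pull that one out and plant it fully home in the socket of the repair stand. At the end the three good pegs are fully home in their own sockets, and the bottle, jar and reel have been left alone.

Things in the scene. Friction and masses are not known exactly. Their poses are not given: they have to be found in the camera images.
- rack: Fixed drying rack: plywood slab 110 (own x) x 400 (own y) x 45 mm tall, standing on the counter, origin under its centre; a row of four pegs stands in it along its own y axis. Its position and turn about the vertical vary. Pinched so hard that it cannot tilt between the fingers, the worn peg gives only about 5 mm to each side; pinched or pushed lightly, 8 mm or more.
- seat0 (a point): Mouth of socket 0 in the rack's top face (45 mm above the counter), on the rack's centre line at own y = -142.5 mm. Round blind hole of 24 mm diameter, 40 mm deep, hidden under the collar of the peg that stands in it.
- seat1 (a point): Mouth of socket 1 in the rack's top face (45 mm above the counter), on the rack's centre line at own y = -47.5 mm. Round blind hole of 24 mm diameter, 40 mm deep, hidden under the collar of the peg that stands in it.
- seat2 (a point): Mouth of socket 2 in the rack's top face (45 mm above the counter), on the rack's centre line at own y = 47.5 mm. Round blind hole of 24 mm diameter, 40 mm deep, hidden under the collar of the peg that stands in it.
- seat3 (a point): Mouth of socket 3 in the rack's top face (45 mm above the counter), on the rack's centre line at own y = 142.5 mm. Round blind hole of 24 mm diameter, 40 mm deep, hidden under the collar of the peg that stands in it.
- knob_a (a point): Centre of peg a's 30 mm ball knob, which can be pinched from above (which socket peg a stands in varies). Loose wooden peg, 45 to 80 g; seated, the four look alike: knob centre 52 mm above the rack's top (97 mm above the counter), 18 mm thick neck, then a collar 38 mm wide and 6 mm thick that rests on the rack's top, and a hidden round tenon 38 mm long. z runs up the peg.
- foot_a (a point): Centre of the lower end of peg a's tenon, 90 mm below the knob's centre. A good tenon is 23 mm thick: its knob gives 2 mm or so to either side, then stops hard. The worn one (one peg of the four) is 16 mm thick: its knob rocks 8 mm or more to every side (the peg shifts and tilts) with hardly any force. None is glued: each would lift straight out, good or not.
- knob_b (a point): Centre of peg b's 30 mm ball knob, which can be pinched from above (which socket peg b stands in varies). Loose wooden peg, 45 to 80 g; seated, the four look alike: knob centre 52 mm above the rack's top (97 mm above the counter), 18 mm thick neck, then a collar 38 mm wide and 6 mm thick that rests on the rack's top, and a hidden round tenon 38 mm long. z runs up the peg.
- foot_b (a point): Centre of the lower end of peg b's tenon, 90 mm below the knob's centre. A good tenon is 23 mm thick: its knob gives 2 mm or so to either side, then stops hard. The worn one (one peg of the four) is 16 mm thick: its knob rocks 8 mm or more to every side (the peg shifts and tilts) with hardly any force. None is glued: each would lift straight out, good or not.
- knob_c (a point): Centre of peg c's 30 mm ball knob, which can be pinched from above (which socket peg c stands in varies). Loose wooden peg, 45 to 80 g; seated, the four look alike: knob centre 52 mm above the rack's top (97 mm above the counter), 18 mm thick neck, then a collar 38 mm wide and 6 mm thick that rests on the rack's top, and a hidden round tenon 38 mm long. z runs up the peg.
- foot_c (a point): Centre of the lower end of peg c's tenon, 90 mm below the knob's centre. A good tenon is 23 mm thick: its knob gives 2 mm or so to either side, then stops hard. The worn one (one peg of the four) is 16 mm thick: its knob rocks 8 mm or more to every side (the peg shifts and tilts) with hardly any force. None is glued: each would lift straight out, good or not.
- knob_d (a point): Centre of peg d's 30 mm ball knob, which can be pinched from above (which socket peg d stands in varies). Loose wooden peg, 45 to 80 g; seated, the four look alike: knob centre 52 mm above the rack's top (97 mm above the counter), 18 mm thick neck, then a collar 38 mm wide and 6 mm thick that rests on the rack's top, and a hidden round tenon 38 mm long. z runs up the peg.
- foot_d (a point): Centre of the lower end of peg d's tenon, 90 mm below the knob's centre. A good tenon is 23 mm thick: its knob gives 2 mm or so to either side, then stops hard. The worn one (one peg of the four) is 16 mm thick: its knob rocks 8 mm or more to every side (the peg shifts and tilts) with hardly any force. None is glued: each would lift straight out, good or not.
- stand: Fixed repair stand: grey block 90 x 90 x 45 mm tall on the counter, origin under its centre, with one socket upright in the middle of its top. Its position and turn vary.
- park (a point): Mouth of the repair stand's socket, 45 mm above the counter: round blind hole of 20 mm diameter, 40 mm deep, its rim bevelled 1.5 mm. Only the worn 16 mm tenon goes in (fully home: collar on the stand's top, knob centre 97 mm above the counter); a good 23 mm tenon does not.
- flask_mid (a point): Bystander: the middle of a grey drinking bottle, 66 mm diameter, 190 mm tall, this point 95 mm up. Leave alone.
- jar_mid (a point): Bystander: the middle of a small amber jar with white lid, 50 mm diameter, 70 mm tall, this point 35 mm up. Leave alone.
- reel_mid (a point): Bystander: the middle of a white reel of string lying flat, 84 mm diameter, 34 mm tall, this point 17 mm up. Leave alone.
There are look-alikes about, which are no part of the job. Leave any yellow look-alike of the part that bears knob_c alone.

How it is judged:
On the way, in this order (a step that is already met when the one before it is completed fails the run):
1. the peg with play is rocked in its socket: its knob leans more than 4 mm off the socket's axis while the peg is still seated (a good peg cannot) (((horizontal distance between knob_a and seat0 between 0.004 and 0.025 m and height (world z) of foot_a below 0.016 m and height (world z) of knob_a below 0.103 m) or (horizontal distance between knob_a and seat1 between 0.004 and 0.025 m and height (world z) of foot_a below 0.016 m and height (world z) of knob_a below 0.103 m) or (horizontal distance between knob_a and seat2 between 0.004 and 0.025 m and height (world z) of foot_a below 0.016 m and height (world z) of knob_a below 0.103 m) or (horizontal distance between knob_a and seat3 between 0.004 and 0.025 m and height (world z) of foot_a below 0.016 m and height (world z) of knob_a below 0.103 m) or (horizontal distance between knob_b and seat0 between 0.004 and 0.025 m and height (world z) of foot_b below 0.016 m and height (world z) of knob_b below 0.103 m) or (horizontal distance between knob_b and seat1 between 0.004 and 0.025 m and height (world z) of foot_b below 0.016 m and height (world z) of knob_b below 0.103 m) or (horizontal distance between knob_b and seat2 between 0.004 and 0.025 m and height (world z) of foot_b below 0.016 m and height (world z) of knob_b below 0.103 m) or (horizontal distance between knob_b and seat3 between 0.004 and 0.025 m and height (world z) of foot_b below 0.016 m and height (world z) of knob_b below 0.103 m) or (horizontal distance between knob_c and seat0 between 0.004 and 0.025 m and height (world z) of foot_c below 0.016 m and height (world z) of knob_c below 0.103 m) or (horizontal distance between knob_c and seat1 between 0.004 and 0.025 m and height (world z) of foot_c below 0.016 m and height (world z) of knob_c below 0.103 m) or (horizontal distance between knob_c and seat2 between 0.004 and 0.025 m and height (world z) of foot_c below 0.016 m and height (world z) of knob_c below 0.103 m) or (horizontal distance between knob_c and seat3 between 0.004 and 0.025 m and height (world z) of foot_c below 0.016 m and height (world z) of knob_c below 0.103 m) or (horizontal distance between knob_d and seat0 between 0.004 and 0.025 m and height (world z) of foot_d below 0.016 m and height (world z) of knob_d below 0.103 m) or (horizontal distance between knob_d and seat1 between 0.004 and 0.025 m and height (world z) of foot_d below 0.016 m and height (world z) of knob_d below 0.103 m) or (horizontal distance between knob_d and seat2 between 0.004 and 0.025 m and height (world z) of foot_d below 0.016 m and height (world z) of knob_d below 0.103 m) or (horizontal distance between knob_d and seat3 between 0.004 and 0.025 m and height (world z) of foot_d below 0.016 m and height (world z) of knob_d below 0.103 m))), for 0.05 s.
2. a peg is drawn clear of its socket (height (world z) of any of foot_a, foot_b, foot_c, foot_d above 0.05 m), for 0.05 s.
At the end, for the whole second after the job is handed in: One peg (only the worn one fits) is home in the repair stand, at rest: foot within 6 mm of the socket's axis and under 12 mm above the counter, tilted less than 0.12 rad. The three others are seated as at the start: feet within 4 mm and knobs within 6 mm of where they were (((horizontal distance between foot_a and park below 0.006 m and height (world z) of foot_a below 0.012 m and angle between knob_a's own z axis and vertical below 0.12 rad and linear speed of peg_a below 0.02 m/s and distance of each of knob_b, knob_c, knob_d from where it was at the start of the episode below 0.006 m and distance of each of foot_b, foot_c, foot_d from where it was at the start of the episode below 0.004 m) or (horizontal distance between foot_b and park below 0.006 m and height (world z) of foot_b below 0.012 m and angle between knob_b's own z axis and vertical below 0.12 rad and linear speed of peg_b below 0.02 m/s and distance of each of knob_a, knob_c, knob_d from where it was at the start of the episode below 0.006 m and distance of each of foot_a, foot_c, foot_d from where it was at the start of the episode below 0.004 m) or (horizontal distance between foot_c and park below 0.006 m and height (world z) of foot_c below 0.012 m and angle between knob_c's own z axis and vertical below 0.12 rad and linear speed of peg_c below 0.02 m/s and distance of each of knob_a, knob_b, knob_d from where it was at the start of the episode below 0.006 m and distance of each of foot_a, foot_b, foot_d from where it was at the start of the episode below 0.004 m) or (horizontal distance between foot_d and park below 0.006 m and height (world z) of foot_d below 0.012 m and angle between knob_d's own z axis and vertical below 0.12 rad and linear speed of peg_d below 0.02 m/s and distance of each of knob_a, knob_b, knob_c from where it was at the start of the episode below 0.006 m and distance of each of foot_a, foot_b, foot_c from where it was at the start of the episode below 0.004 m))); the robot touches nothing.
It fails at once if a peg is forced in a socket: it bears on the rack or the repair stand with more than 40 N, all its contacts there added up (contact force between any of peg_a, peg_b, peg_c, peg_d and rack above 40 N or contact force between any of peg_a, peg_b, peg_c, peg_d and stand above 40 N).
It fails at once if a bystander (bottle, jar or reel) is moved more than 20 mm (distance of any of flask_mid, jar_mid, reel_mid from where it was at the start of the episode above 0.02 m).
It also fails if it takes over 72 s, if anything falls off the work surface, if the arm or the gripper's body presses on something with over 40 N, if the wrist force passes 120 N, or if a joint passes its speed limit or range.

## Working session

There is one attempt and no reset: what is moved stays moved. The work goes in short steps, each a Python script; the robot and the scene stay as the last script left them, time stands still between calls to the robot, and variables do not carry over. Pictures are saved under pics/ and viewed, and the job is handed in when it is done.

```bash
ls; mkdir -p pics; python3 - <<'E'
from cell import bot
import cv2
print(bot.read_clock())
for c in("side","top"):
    im=bot.camera(c); cv2.imwrite(f"pics/{c}0.png",im[:,:,::-1])
    k=bot.calibration(c); print(c,k["mtx"].round(1).tolist(),k["extrinsics"].round(3).tolist())
    for t in("rack","knob_a","stand","flask_mid","jar_mid","reel_mid"):
        print(t,[(d["bbox"],round(d["confidence"],2)) for d in bot.search_frame(c,t)])
print(bot.read_clock())
E
```

```text
pics
0.0
side [[547.2, 0.0, 327.7], [0.0, 547.2, 238.1], [0.0, 0.0, 1.0]] [[-0.595, -0.804, 0.009, 0.44], [-0.468, 0.337, -0.817, 0.317], [0.654, -0.49, -0.577, 1.091], [0.0, 0.0, 0.0, 1.0]]
rack []
knob_a [([360.3, 224.5, 7.9, 26.7], 0.83), ([411.5, 233.4, 14.6, 41.6], 0.79), ([386.7, 217.1, 13.7, 24.8], 0.78), ([297.8, 249.7, 10.6, 24.3], 0.63)]
stand [([432.6, 212.1, 28.2, 33.6], 0.75)]
flask_mid [([199.5, 289.1, 36.9, 81.9], 0.73)]
jar_mid [([364.2, 187.6, 16.5, 26.2], 0.65)]
reel_mid [([285.4, 221.6, 30.8, 24.1], 0.95)]
top [[616.5, 0.0, 325.6], [0.0, 616.5, 243.9], [0.0, 0.0, 1.0]] [[-0.014, -1.0, -0.002, 0.09], [-0.981, 0.014, -0.191, 0.608], [0.191, -0.001, -0.982, 1.583], [0.0, 0.0, 0.0, 1.0]]
rack [([259.5, 233.7, 148.3, 51.0], 0.73)]
knob_a [([276.5, 248.6, 7.8, 16.7], 0.74), ([343.9, 249.6, 18.6, 16.2], 0.72), ([312.0, 250.8, 14.4, 16.3], 0.71), ([373.0, 301.3, 17.6, 10.6], 0.54)]
stand [([441.6, 263.5, 34.8, 38.7], 0.73)]
flask_mid [([349.6, 254.1, 9.3, 12.9], 0.69), ([154.0, 282.4, 36.1, 29.3], 0.61)]
jar_mid [([440.3, 263.2, 37.0, 38.0], 0.66), ([409.6, 179.8, 19.7, 23.3], 0.62)]
reel_mid [([309.0, 180.5, 29.9, 28.9], 0.95), ([381.8, 251.6, 13.5, 14.9], 0.6)]
0.7
```

View pics/top0.png

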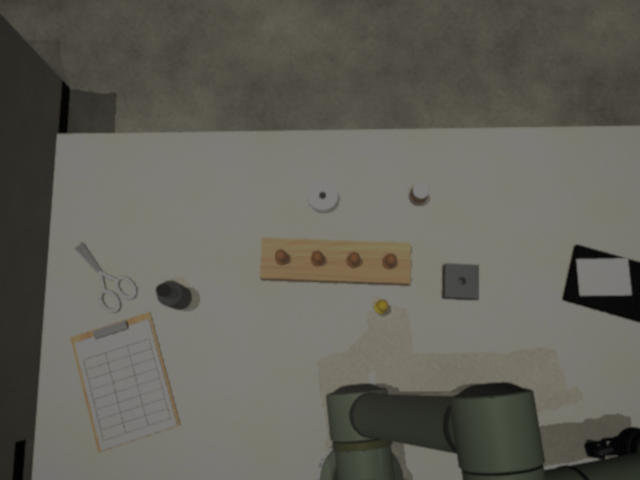

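View pics/side0.png

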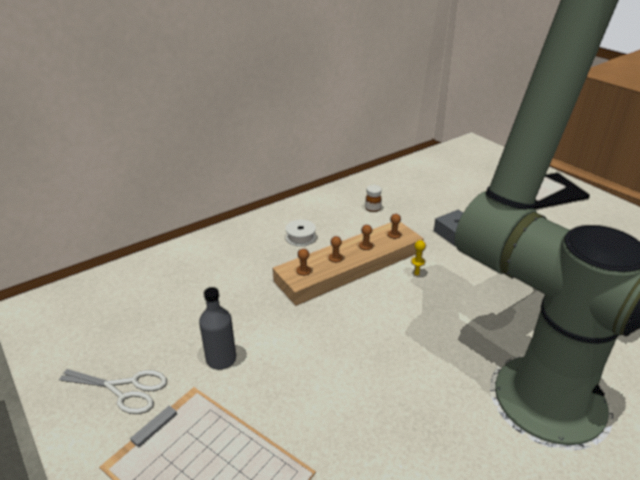

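```bash
python3 - <<'E'
import cv2
a=cv2.imread("pics/top0.png")[215:320,250:490]; cv2.imwrite("pics/topcrop.png",cv2.resize(a,None,fx=3.3,fy=3.3,interpolation=cv2.INTER_CUBIC))
a=cv2.imread("pics/side0.png")[170:320,270:490]; cv2.imwrite("pics/sidecrop.png",cv2.resize(a,None,fx=3.6,fy=3.6,interpolation=cv2.INTER_CUBIC))
E
```

```text
(no output)
```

View pics/topcrop.png

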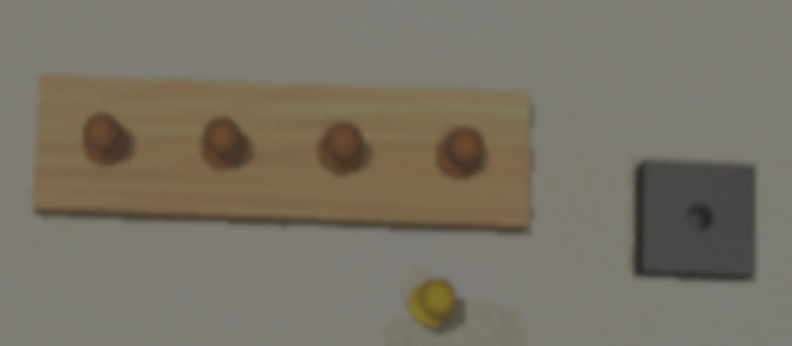

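View pics/sidecrop.png

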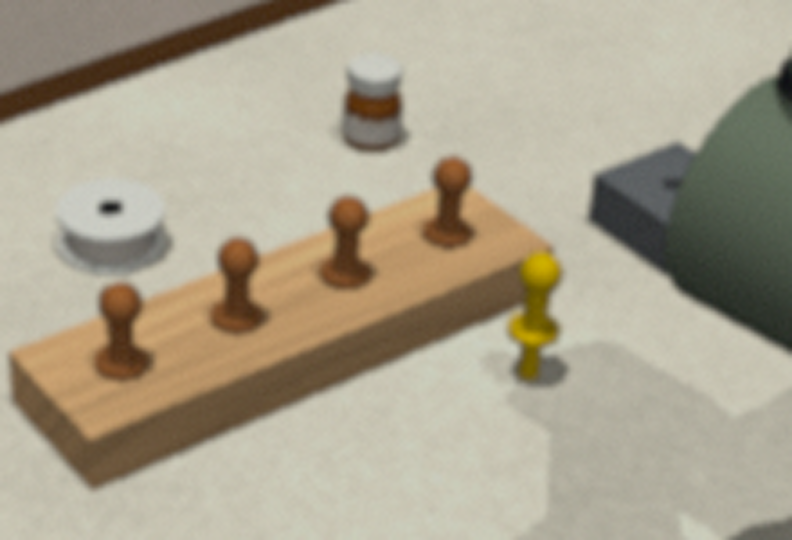

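The picture shows four brown pegs in the rack, at top pixels (281,257), (317,258), (353,260) and (390,261). These are the candidates. The yellow look-alike stands off the rack at (382,307) and gets left alone. The stand's socket is at (462,281). Next I'll measure these positions.

```bash
cat > h.py <<'E'
import numpy as np, cv2
from cell import bot
def ray(c,uv):
    k=bot.calibration(c);E=k["extrinsics"];R=E[:3,:3];o=-R.T@E[:3,3]
    d=R.T@np.linalg.inv(k["mtx"])@np.array([uv[0],uv[1],1.]);return o,d
def bp(c,uv,z):
    o,d=ray(c,uv);return o+d*(z-o[2])/d[2]
def pr(c,p):
    k=bot.calibration(c);q=k["extrinsics"]@np.append(p,1.);q=k["mtx"]@q[:3];return q[:2]/q[2]
def tri(u1,u2):
    (a,d),(b,e)=ray("top",u1),ray("side",u2)
    s=np.linalg.lstsq(np.c_[d,-e],b-a,rcond=None)[0]
    p,q=a+d*s[0],b+e*s[1];return (p+q)/2,np.linalg.norm(p-q)
E
python3 - <<'E'
from h import *
im=cv2.imread("pics/top0.png");hsv=cv2.cvtColor(im,cv2.COLOR_BGR2HSV)
for y in (257,250,270,281): print(y,[hsv[y,x].tolist() for x in (281,300,390)])
print(hsv[220,300],hsv[281,450],hsv[307,382], hsv[281,462])
# rack: wood
m=((hsv[:,:,1]>70)&(hsv[:,:,0]<22)).astype(np.uint8)*255
m[:225]=0;m[296:]=0;m[:,:250]=0;m[:,425:]=0
m=cv2.morphologyEx(m,cv2.MORPH_OPEN,np.ones((3,3)))
cs=max(cv2.findContours(m,0,1)[0],key=cv2.contourArea)
r=cv2.minAreaRect(cs);b=cv2.boxPoints(r);print("rack px",b.round(1).tolist())
W=np.array([bp("top",p,.045)[:2] for p in b]);print(W.round(4).tolist(),np.linalg.norm(np.roll(W,-1,0)-W,axis=1).round(4),W.mean(0).round(4))
# stand
m=(hsv[:,:,2]<90).astype(np.uint8)*255
m[:250]=0;m[310:]=0;m[:,:430]=0;m[:,490:]=0
cs=max(cv2.findContours(m,0,1)[0],key=cv2.contourArea)
r=cv2.minAreaRect(cs);b=cv2.boxPoints(r)
W=np.array([bp("top",p,.045)[:2] for p in b]);print("stand",b.round(1).tolist(),W.round(4).tolist(),np.linalg.norm(np.roll(W,-1,0)-W,axis=1).round(4),W.mean(0).round(4))
g=im[272:292,452:474].min(2).astype(int);print(g)
E
```

```text
257 [[13, 132, 95], [17, 102, 125], [13, 141, 103]]
250 [[13, 115, 91], [18, 99, 126], [21, 89, 126]]
270 [[18, 96, 125], [18, 100, 125], [18, 100, 123]]
281 [[24, 33, 107], [19, 58, 84], [17, 103, 121]]
[ 27  22 126] [30  4 72] [ 24 179 124] [45 10 52]
rack px [[259.70001220703125, 279.0], [261.20001220703125, 237.5], [410.8999938964844, 243.0], [409.3999938964844, 284.5]]
[[0.5192, 0.2575], [0.6317, 0.2541], [0.6108, -0.148], [0.4988, -0.1394]] [0.1126 0.4026 0.1123 0.3974] [0.5651 0.0561]
stand [[442.0, 264.0], [478.0, 264.0], [478.0, 299.0], [442.0, 299.0]] [[0.5525, -0.2287], [0.5512, -0.3247], [0.4577, -0.3189], [0.4591, -0.224]] [0.096  0.0936 0.095  0.0936] [ 0.5051 -0.2741]
[[71 70 70 70 71 70 70 70 71 70 71 70 71 69 70 70 68 70 69 69 69 69]
 [71 71 70 71 70 71 71 70 71 70 70 70 70 69 69 70 70 70 70 68 69 68]
 [71 71 71 71 69 71 70 71 69 71 70 70 71 70 69 70 70 70 69 69 69 68]
 [71 71 70 69 70 70 71 71 70 70 70 70 69 70 70 70 69 70 69 69 68 68]
 [70 70 71 70 71 70 70 68 65 62 64 65 69 69 70 69 70 70 69 69 68 68]
 [72 71 71 71 71 69 66 60 54 51 52 54 60 67 69 69 69 68 70 69 6
[... 272 characters left out ...]
70 70 69]
 [71 70 71 70 70 69 67 65 66 62 51 41 40 51 62 69 70 70 68 70 69 69]
 [71 71 70 71 71 70 69 65 65 60 52 45 48 60 67 70 70 69 69 69 70 68]
 [69 71 69 71 72 70 69 67 66 63 56 55 59 66 69 69 70 70 69 69 69 70]
 [70 71 71 71 70 71 71 69 69 66 66 65 68 69 70 70 69 70 69 70 69 69]
 [70 72 72 70 70 69 69 70 71 71 69 70 69 71 71 71 70 69 69 69 69 70]
 [71 71 71 72 71 70 70 71 72 71 70 70 70 71 70 70 70 70 70 70 70 69]
 [71 71 71 71 70 69 71 71 71 71 70 69 69 69 70 70 70 70 70 70 71 70]
 [71 71 71 71 71 71 71 72 71 71 70 69 71 70 71 70 70 70 69 70 69 70]
 [70 71 71 71 71 71 71 71 71 70 70 70 70 70 70 70 68 71 70 69 69 71]
 [72 71 71 71 71 71 70 71 71 70 69 69 69 71 69 69 70 69 69 70 69 70]]
```

```bash
python3 - <<'E'
from h import *
print("camtop",ray("top",(0,0))[0].round(3))
im=cv2.imread("pics/top0.png").astype(float);sd=cv2.imread("pics/side0.png")
G=im.min(2)
uv=np.array([461.9,280.5]);print("park",bp("top",uv,.045).round(4))
# dark-circle fit: contour at 66 of blue channel upscaled
big=cv2.resize(G[262:300,442:482],None,fx=8,fy=8,interpolation=cv2.INTER_CUBIC)
m=(big<64).astype(np.uint8)
cs=[c for c in cv2.findContours(m,0,1)[0] if 500<cv2.contourArea(c)<8000]
for c in cs:
    (x,y),rr=cv2.minEnclosingCircle(c);u=((x+.5)/8-.5+442,(y+.5)/8-.5+262);print("circ",u,rr/8,bp("top",u,.045).round(4))
# knobs: red-ness sat
def knobs(img,boxes,c):
    out=[]
    hsv=cv2.cvtColor(img,cv2.COLOR_BGR2HSV)
    return hsv
for nm,img,pts in(("top",cv2.imread("pics/top0.png"),[(281,257),(317,258),(353,260),(390,261)]),("side",sd,[(303,256),(336,242),(367,230),(396,219)])):
    for i,(u,v) in enumerate(pts):
        c=img[v-14:v+15,u-14:u+15];
        cv2.imwrite(f"pics/_{nm}{i}.png",cv2.resize(c,None,fx=9,fy=9,interpolation=cv2.INTER_CUBIC))
for nm in("top","side"):
    cv2.imwrite(f"pics/k_{nm}.png",np.vstack([np.hstack([cv2.imread(f"pics/_{nm}{i}.png") for i in(a,a+1)]) for a in(0,2)]))
# rough knob expected
for nm,pts in(("top",[(281,257),(317,258),(353,260),(390,261)]),):
    print([bp(nm,p,.097)[:2].round(4).tolist() for p in pts])
E
```

```text
camtop [0.295 0.083 1.67 ]
park [ 0.5075 -0.2792  0.045 ]
circ (461.7218132019043, 280.3468132019043) 4.740544319152832 [ 0.5079 -0.2788  0.045 ]
[[0.5685, 0.1971], [0.5646, 0.104], [0.558, 0.0109], [0.554, -0.0847]]
```

View pics/k_top.png

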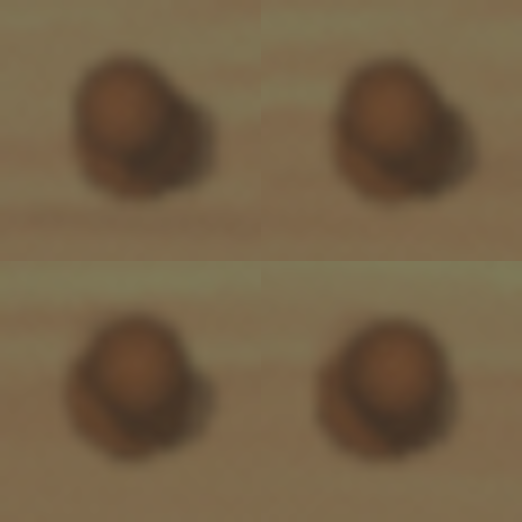

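View pics/k_side.png

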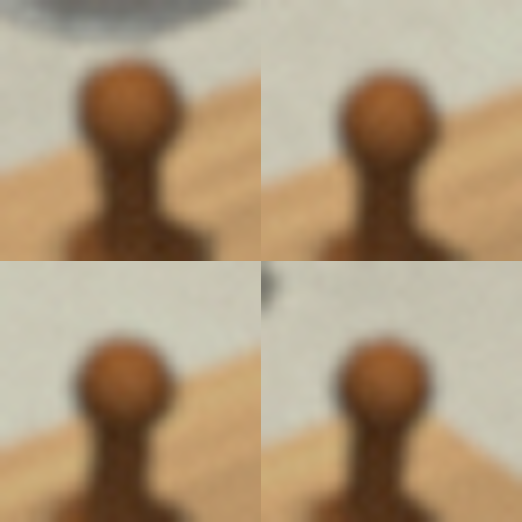

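```bash
python3 - <<'E'
from h import *
from scipy.optimize import least_squares
T=np.array([(280.1,254.3),(316.4,255.5),(353.7,257.1),(390.4,258.4)]);S=np.array([(302.9,253.4),(335.5,241.1),(366.2,229.3),(395.3,218.2)])
for t,s in zip(T,S):
    p,e=tri(t,s);print(p.round(4),round(e,4))
offs=[142.5,47.5,-47.5,-142.5]
def K(q): 
    return [np.array([q[0]-np.sin(q[2])*o/1e3,q[1]+np.cos(q[2])*o/1e3,.097]) for o in offs]
def f(q,cams=("top","side")):
    r=[]
    for c,P in(("top",T),("side",S)):
        if c in cams: r+=[pr(c,k)-p for k,p in zip(K(q),P)]
    return np.concatenate(r)
for cams in(("top","side"),("top",),("side",)):
    q=least_squares(f,[.565,.056,0],kwargs=dict(cams=cams)).x
    print(cams,q.round(4),f(q,cams).round(1).tolist());print([k[:2].round(4).tolist() for k in K(q)])
E
```

```text
[0.5751 0.1988 0.0963] 0.002
[0.5704 0.1045 0.096 ] 0.0026
[0.5655 0.0085 0.0957] 0.0009
[ 0.5604 -0.0866  0.0962] 0.0015
('top', 'side') [ 0.5674  0.0566 -0.0519] [0.2, 0.3, 0.6, 0.5, -0.1, 0.2, -0.1, 0.3, -0.4, -0.3, -0.2, -0.4, -0.2, -0.3, -0.4, -0.2]
[[0.5748, 0.1989], [0.5699, 0.104], [0.565, 0.0091], [0.5601, -0.0857]]
('top',) [ 0.5683  0.057  -0.0525] [0.1, -0.0, 0.4, 0.1, -0.2, -0.1, -0.2, 0.0]
[[0.5758, 0.1993], [0.5708, 0.1044], [0.5658, 0.0095], [0.5608, -0.0853]]
('side',) [ 0.5661  0.0567 -0.0511] [-0.1, 0.1, 0.1, -0.1, 0.1, -0.0, -0.1, 0.1]
[[0.5733, 0.199], [0.5685, 0.1041], [0.5636, 0.0092], [0.5588, -0.0856]]
```

Both cameras fit the rack model to about 1.5 mm. I'll rock each peg by pushing its knob lightly with a half-open gripper (no pinch), across the rack, starting at the nearest end.

```bash
cat >> h.py <<'E'
from scipy.spatial.transform import Rotation as Ro
def quat(psi):
    x=np.array([np.cos(psi),np.sin(psi),0]);y=np.array([0,0,-1.]);R=np.c_[x,y,np.cross(x,y)]
    q=Ro.from_matrix(R).as_quat();return [q[3],q[0],q[1],q[2]]
PSI=-0.052; U=np.array([np.cos(PSI),np.sin(PSI),0])
C=[(.5748,.1989),(.5699,.104),(.565,.0091),(.5601,-.0857)]
E
python3 - <<'E'
from h import *
print(bot.read_tool_rot(), bot.read_joint_positions(), bot.grip_depth)
for p in (PSI,PSI+np.pi):
    for xy in (C[0],C[3],(.5078,-.279)):
        j=bot.solve_ik([*xy,.074],quat(p));print(None if j is None else np.round(j,2))
bot.set_gripper(0.5);print(bot.read_gripper_width())
ps=min((PSI,PSI+np.pi),key=lambda p:abs(bot.solve_ik([*C[3],.2],quat(p))[5]))
bot.move_pose([*C[3],.2],quat(ps))
print(ps,bot.read_position(),[bot.read_ft_force() for _ in range(4)],bot.read_clock())
cv2.imwrite("pics/t1.png",bot.camera("top")[:,:,::-1]);cv2.imwrite("pics/s1.png",bot.camera("side")[:,:,::-1])
E
```

```text
[-0.55336305  0.55337216 -0.44019973  0.44021902] [-1.47819389e+00  3.26186903e-01 -1.92618431e-01  1.05196281e+00
  1.07652435e-05  1.43659650e+00] 0.0187
[ 0.21  0.57 -0.24  0.76  0.    1.83]
[-0.28  0.51 -0.35  0.71  0.    1.34]
[-0.63  0.53 -0.32  0.73  0.    0.99]
[ 0.21  0.57 -0.24  0.76  0.   -1.31]
[-0.28  0.51 -0.35  0.71  0.   -1.8 ]
[-0.63  0.53 -0.32  0.73  0.   -2.15]
0.5011035356551875
-0.052 [ 0.56001622 -0.08663477  0.20004387] [array([-0.32824699,  0.18532902,  0.34693139]), array([-0.32824699,  0.18532902,  0.34693139]), array([-0.32824699,  0.18532902,  0.34693139]), array([-0.32824699,  0.18532902,  0.34693139])] 3.4333
```

View pics/s1.png

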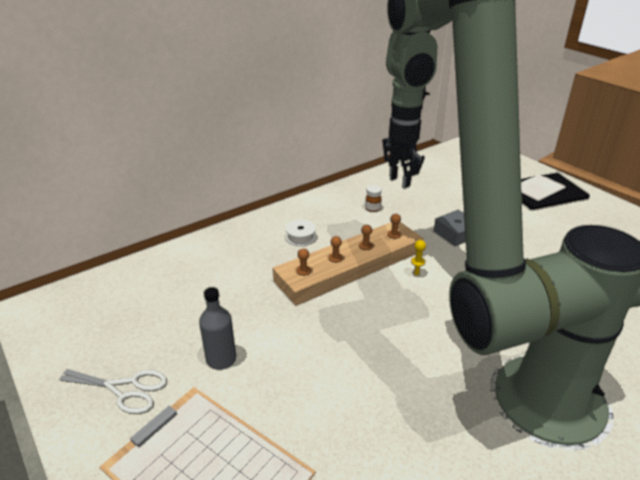

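The gripper is above the right-hand peg (side 396,219) and the scene is undisturbed. Now to lower it and push.

```bash
cat >> h.py <<'E'
def rock(i,sgn=1,dist=.013,z=.076,ft=2.0,speed=.015):
    c=np.array([*C[i],z])
    p=bot.read_position()
    if np.hypot(*(p[:2]-c[:2]))>.003:
        if p[2]<.18: bot.move_linear([p[0],p[1],.18],speed=.2)
        bot.move_linear([c[0],c[1],.18],speed=.2)
    if bot.read_position()[2]>.1:
        bot.move_linear([c[0],c[1],.12],speed=.15)
        print("down hit",bot.move_linear(c,speed=.06,until_force=3.))
        bot.wait(.2)
    p0=bot.read_position();f0=bot.read_ft_force()
    hit=bot.move_linear(c+sgn*dist*U,speed=speed,until_force=ft)
    p1=bot.read_position();f1=bot.read_ft_force()
    print("peg",i,"sgn",sgn,"hit",hit,"trav mm",round(float((p1-p0)@U)*1e3,1),"dF",(f1-f0).round(2),"t",bot.read_clock())
    return hit
E
python3 - <<'E'
from h import *
rock(3)
c=np.array([*C[3],.076])
cv2.imwrite("pics/t2.png",bot.camera("top")[:,:,::-1]);cv2.imwrite("pics/s2.png",bot.camera("side")[150:300,300:500,::-1].repeat(4,0).repeat(4,1))
bot.move_linear(c,speed=.03)
E
```

```text
down hit False
peg 3 sgn 1 hit False trav mm 12.5 dF [ 0.5   0.26 -0.01] t 6.3167
```

View pics/s2.png

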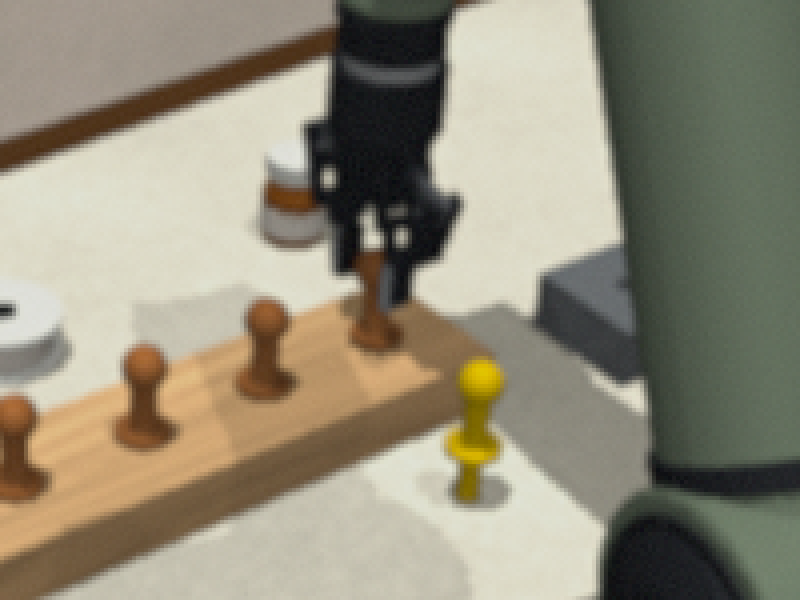

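No force built up over 12.5 mm, so this peg may be the loose one, or the gap may be wider than I assumed. I'll test the other way and compare with the next peg.

```bash
python3 - <<'E'
from h import *
rock(3,-1)
cv2.imwrite("pics/s3.png",bot.camera("side")[170:270,330:460,::-1].repeat(6,0).repeat(6,1))
bot.move_linear([*C[3],.076],speed=.04)
rock(2,1)
cv2.imwrite("pics/s4.png",bot.camera("side")[170:270,330:460,::-1].repeat(6,0).repeat(6,1))
bot.move_linear([*C[2],.076],speed=.04)
E
```

```text
peg 3 sgn -1 hit False trav mm -12.9 dF [0.88 1.58 1.7 ] t 8.0167
down hit False
peg 2 sgn 1 hit True trav mm 7.7 dF [-0.72  0.64 -1.  ] t 12.0833
```

View pics/s3.png

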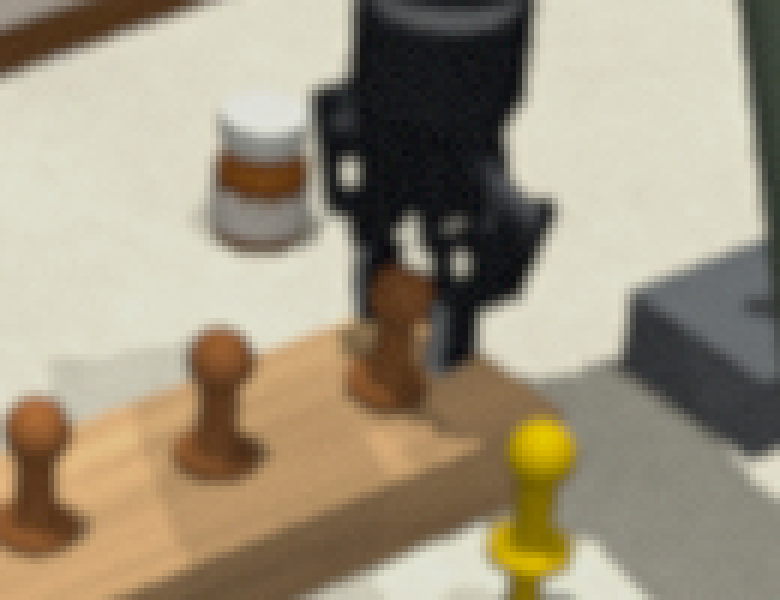

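View pics/s4.png

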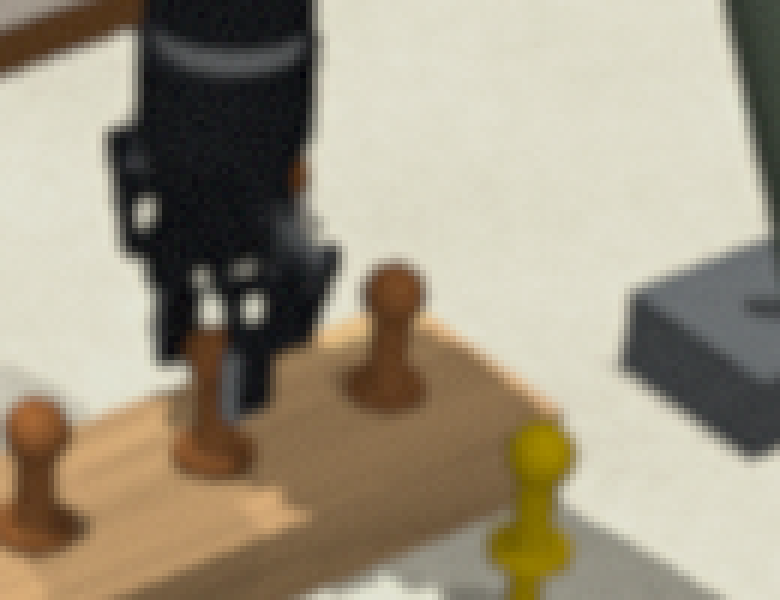

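```bash
python3 - <<'E'
from h import *
rock(2,1,ft=3.5,speed=.02)
bot.move_linear([*C[2],.076],speed=.04)
rock(2,-1,ft=3.5,speed=.02)
bot.move_linear([*C[2],.076],speed=.04)
rock(1,1,ft=3.5,speed=.02)
bot.move_linear([*C[1],.076],speed=.04)
E
```

```text
peg 2 sgn 1 hit True trav mm 8.6 dF [-0.11  0.84 -1.98] t 12.9667
peg 2 sgn -1 hit True trav mm -9.4 dF [ 2.43 -0.78  1.69] t 13.8667
down hit False
peg 1 sgn 1 hit True trav mm 7.7 dF [-0.55  0.49 -0.32] t 17.6917
```

Pegs 2 and 1 stop hard after about 8 mm of travel, which is the gap plus 2 mm of give. Peg 3 never resisted over 12.9 mm either way, so it is the loose one. I'll rock it a bit further to be sure of the lean, then pinch it.

```bash
python3 - <<'E'
from h import *
rock(3,1,dist=.016,ft=3.5,speed=.03)
bot.wait(.15)
cv2.imwrite("pics/s5.png",bot.camera("side")[170:270,330:460,::-1].repeat(6,0).repeat(6,1))
bot.move_linear([*C[3],.076],speed=.05)
bot.wait(.2)
cv2.imwrite("pics/s6.png",bot.camera("side")[170:270,330:460,::-1].repeat(6,0).repeat(6,1))
print(bot.read_clock(),bot.read_position())
E
```

```text
down hit False
peg 3 sgn 1 hit False trav mm 15.7 dF [-0.   -0.24 -0.78] t 22.1167
23.0333 [ 0.56037858 -0.08576013  0.07606454]
```

View pics/s5.png

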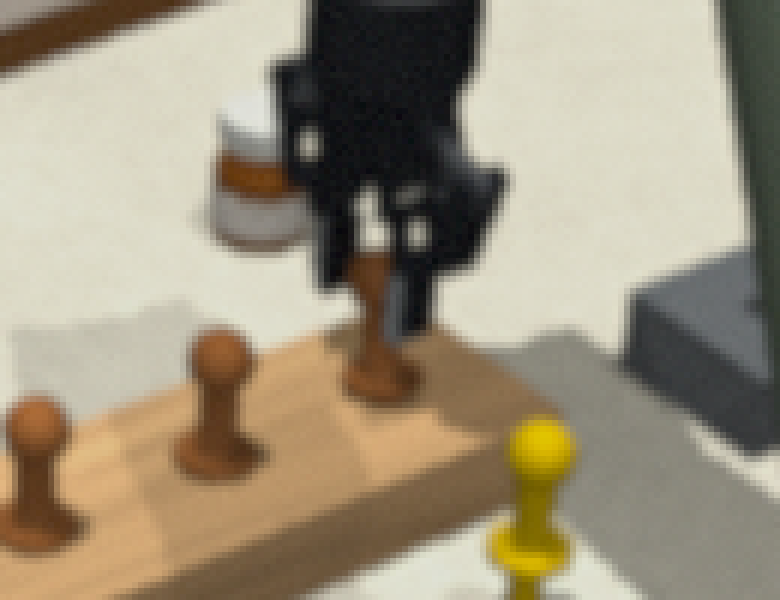

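View pics/s6.png

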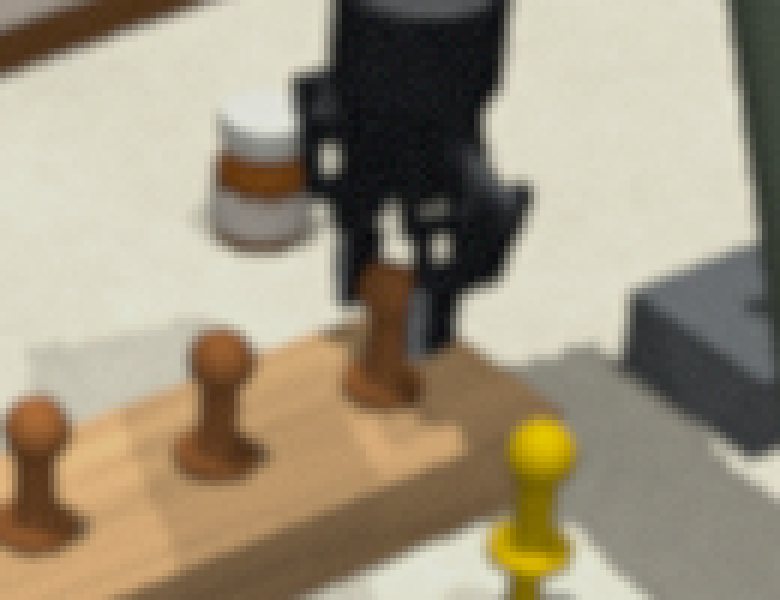

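In s5 the peg visibly leans left at (375,330), and in s6 it is upright again. Next I'll pinch it and draw it straight out.

```bash
python3 - <<'E'
from h import *
f0=bot.read_ft_force()
bot.set_gripper(0.0,grasp_force=40)
print("w",bot.read_gripper_width(),"dF",(bot.read_ft_force()-f0).round(2),bot.read_clock())
p=bot.read_position()
print(bot.move_linear([p[0],p[1],.10],speed=.04,until_force=8))
bot.move_linear([p[0],p[1],.185],speed=.1)
print(bot.read_gripper_width(),bot.read_ft_force()-f0)
bot.move_linear([.508,-.279,.185],speed=.15)
bot.wait(.2)
print(bot.read_gripper_width(),bot.read_position(),bot.read_clock())
cv2.imwrite("pics/t7.png",bot.camera("top")[:,:,::-1])
s=bot.camera("side");cv2.imwrite("pics/s7f.png",s[:,:,::-1]);cv2.imwrite("pics/s7.png",s[110:260,380:520,::-1].repeat(4,0).repeat(4,1))
E
```

```text
w 0.325950399934674 dF [-0.83 -0.73  0.96] 23.3083
False
0.3263886756585879 [-0.5830858  -0.35546678 -1.51896249]
0.32389788119112234 [ 0.50824608 -0.27837791  0.18504576] 26.7417
```

View pics/s7.png

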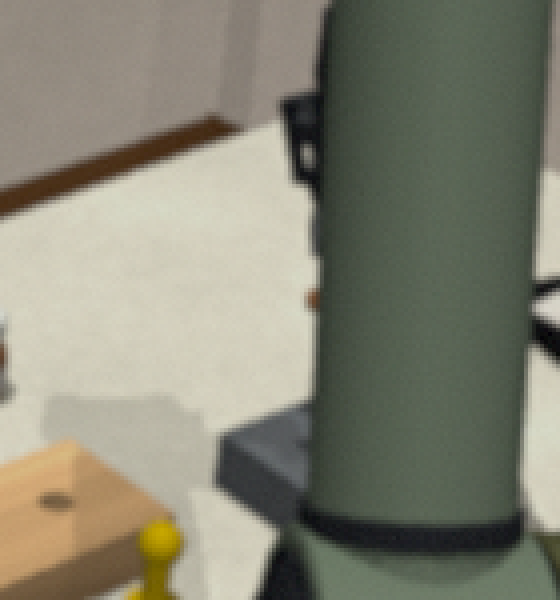

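View pics/t7.png

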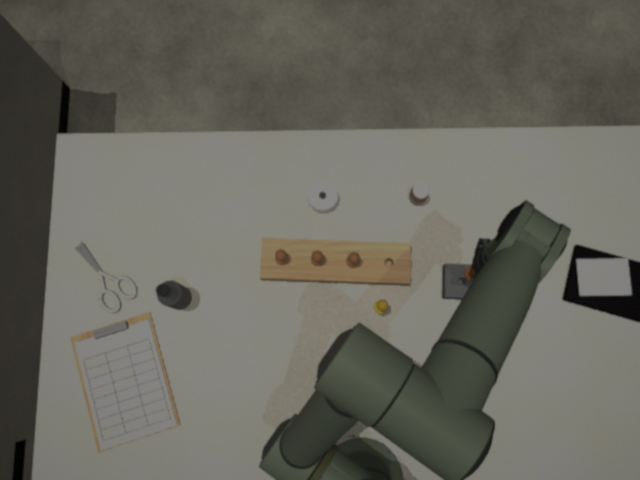

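```bash
python3 - <<'E'
from h import *
im=cv2.imread("pics/t7.png")
cv2.imwrite("pics/t7c.png",cv2.resize(im[240:310,430:510],None,fx=8,fy=8,interpolation=cv2.INTER_CUBIC))
G=im.min(2)
for (x0,y0,x1,y1,n) in((442,262,482,300,"park"),(375,250,404,275,"seat3")):
    g=G[y0:y1,x0:x1].astype(np.float32)
    print(n,G[y0+5:y1-5:2,x0+5:x1-5:2].tolist() if n=="seat3" else "")
E
```

```text
park 
seat3 [[87, 87, 84, 85, 86, 86, 86, 86, 86, 85], [86, 87, 86, 83, 77, 81, 87, 88, 87, 83], [80, 80, 76, 59, 52, 54, 68, 81, 81, 75], [82, 82, 68, 62, 69, 61, 55, 77, 76, 74], [83, 82, 73, 74, 83, 75, 57, 74, 75, 76], [81, 81, 79, 77, 78, 74, 69, 73, 74, 74], [81, 81, 81, 79, 78, 74, 74, 74, 74, 74], [81, 82, 82, 82, 78, 74, 74, 76, 74, 74]]
```

View pics/t7c.png

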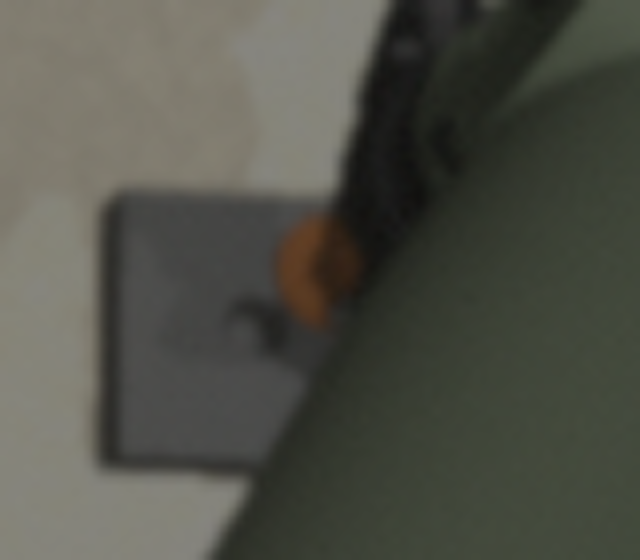

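```bash
python3 - <<'E'
from h import *
p=np.array([.5082,-.2784,.158]);c=pr("top",p)
print("collar pred",c,"left edge",pr("top",p+[0,.019,.0]),"top/bot",pr("top",p+[.019,0,0]),pr("top",p-[.019,0,0]))
f=np.array([.5079,-.2790,.045]);print("hole px",pr("top",f))
E
```

```text
collar pred [471.37458008 274.14800945] left edge [463.6988968  274.25516766] top/bot [470.92251916 266.55822956] [471.82879821 281.77400714]
hole px [461.80213906 280.34283557]
```

The collar's position agrees to about 1 px, so the peg hangs straight. The top camera reads about 1.2 mm too far in x, judged from the push-test centre, so I'll correct the park position and lower the peg under a force guard.

```bash
python3 - <<'E'
from h import *
P=(.5067,-.2794)
bot.move_linear([*P,.185],speed=.05)
bot.move_linear([*P,.126],speed=.1)
bot.wait(.2)
f0=bot.read_ft_force()
hit=bot.move_linear([*P,.077],speed=.025,until_force=5)
print(hit,bot.read_position(),(bot.read_ft_force()-f0).round(2),bot.read_gripper_width(),bot.read_clock())
cv2.imwrite("pics/t8.png",cv2.resize(bot.camera("top")[240:310,430:510,::-1],None,fx=8,fy=8))
E
```

```text
False [ 0.50671486 -0.27940067  0.07707618] [ 1.43  0.25 -0.  ] 0.32526404122561436 30.1417
```

View pics/t8.png

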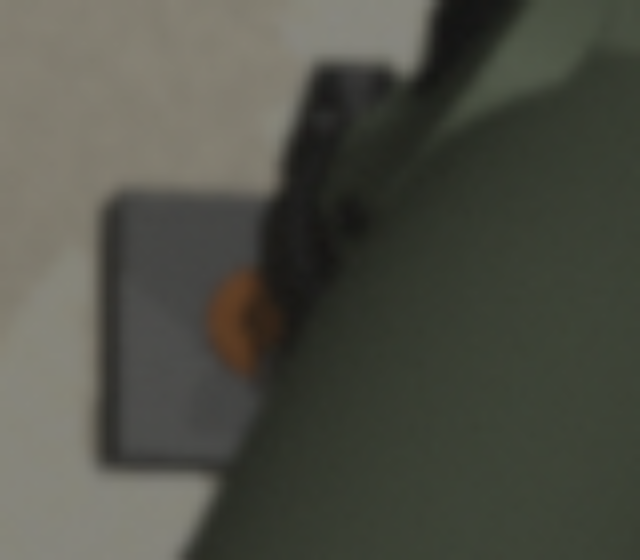

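It went in with no resistance; the collar is on the stand at about (460,280). Next I'll release and retreat.

```bash
python3 - <<'E'
from h import *
print(bot.move_linear([.5067,-.2794,.0755],speed=.02,until_force=4),bot.read_position())
bot.set_gripper(0.6)
p=bot.read_position()
bot.move_linear([p[0],p[1],.2],speed=.1)
bot.move_pose([.2,-.5,.25],quat(PSI-.8)) if bot.solve_ik([.2,-.5,.25],quat(PSI-.8)) is not None else print("noik")
bot.wait(.3)
t=bot.camera("top");s=bot.camera("side")
cv2.imwrite("pics/t9.png",cv2.resize(t[215:320,250:490,::-1],None,fx=3.3,fy=3.3,interpolation=cv2.INTER_CUBIC));cv2.imwrite("pics/s9.png",cv2.resize(s[170:320,270:490,::-1],None,fx=3.6,fy=3.6,interpolation=cv2.INTER_CUBIC))
cv2.imwrite("pics/t9f.png",t[:,:,::-1])
print(bot.read_clock(),bot.read_ft_force())
k=np.array([.5067,-.2794,.097]);print(pr("top",k),pr("side",k))
E
```

```text
False [ 0.50710473 -0.27956765  0.07610589]
34.0 [ 0.25417008  0.55305195 -0.22034822]
[466.33360556 278.11224008] [460.46060889 204.18294616]
```

View pics/t9.png

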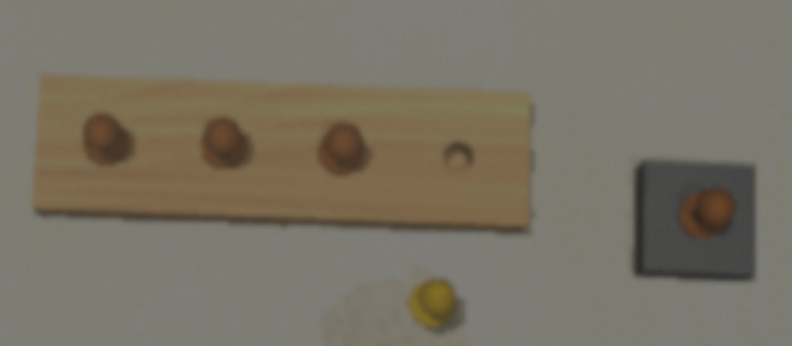

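View pics/s9.png

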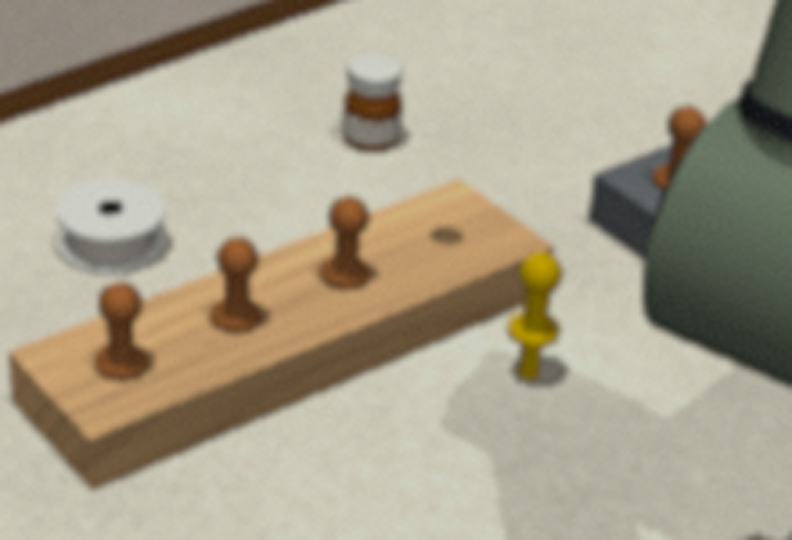

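The peg stands upright on the stand. Its knob is at top (466.2,277.4), predicted (466.3,278.1), and side (460.4,204.5), predicted (460.5,204.2), which matches a height of 97 mm. The other pegs and the bystanders are where they were, so I'll hand in.

```bash
python3 - <<'E'
from h import *
a=cv2.imread("pics/top0.png")[:320,60:425].astype(int);b=cv2.imread("pics/t9f.png")[:320,60:425].astype(int)
d=np.abs(a-b).max(2)>25;ys,xs=np.nonzero(d);print(d.sum(),(xs.min()+60,xs.max()+60,ys.min(),ys.max()) if d.sum() else "")
bot.close_job()
E
```

```text
147 (np.int64(383), np.int64(397), np.int64(254), np.int64(268))
the job is handed in; nothing more can be done
```

I found the peg with play, the right-hand one in the top picture (peg 3 in my count from the left). I pulled it out, planted it in the repair stand, and handed the job in at about 34 s of the 72 s allowed.

**Finding it:** I pushed the knobs lightly across the rack with the gripper half open. The two neighbouring pegs stopped hard after about 8–9 mm of travel, most of it free gap. The right-hand one did not resist over 13–16 mm, and a picture showed it leaning. I did not rock the fourth peg, at the far left, because the loose one was already clear.

**Planting it:** The peg came out straight and went into the stand without the force guard tripping.

**Last checks:**
- **Planted peg:** it stands upright on the stand, and its knob is within 1 px of where it should be when fully home. The side view of it was partly hidden by the arm.
- **Everything else:** from before to after, the top picture changed only at the emptied socket, over the area with the rack, bottle, jar, reel and yellow look-alike. The arm was clear of everything.
- **Disagreements:** the two cameras differed by about 2 mm in x at the rack. I corrected the stand's position for this using the push test. The push forces were noisy by 1–2 N, so I judged by how far the arm travelled before stopping.

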